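# Clamp the chip and start the programmer

### The arm

A 6-joint arm with a two-finger parallel gripper is mounted at the origin on a cart in front of the work surface, level with it; the furniture and walls round the work are solid. World frame = base frame: x ahead of the robot, y to its left, z up, the work surface at z = 0. Lengths are in m, angles in degrees, forces in N, time in s.
With the tool pointing down it reaches from about 0.35 to 0.875 m from the base axis. Payload 4.2 kg.
Tool frame: the origin (TCP) lies midway between the tips of the shut fingers; the grasp point (between the pads) lies 19 mm behind it (r.pinch_z is the distance from the TCP to the grasp point, in m); z points along the fingers, y is the line along which they close (so a half turn about z gives the same grasp; the last joint's range is limited). The gripper opens to 87 mm and grips with 3 to 60 N. Pads are 19 mm wide; open, the fingers measure 117 mm over their backs; the gripper's body (75 mm by 190 mm) begins 51 mm behind the grasp point.
Start: joints at [14.817, 22.042, 0.453, 0, -68.411, -14.817], TCP at [0.625, 0, 0.223] pointing down, gripper open.
Joint ranges: [-179.83, 179.83], [-69.29, 118.12], [-61.27, 80.66], [-181.25, 117.63], [-171.15, -9.14], [-177.46, 177.46]. Speed limits (degrees/s): [159.86, 159.86, 180, 180, 180, 180].

### API

Orientations are given as a 3x3 rotation matrix whose columns are the frame's x, y, z axes.
In Python, from station import r, imaging, models gives the robot as it stands. The module is installed in compiled form; this text tells all that it offers.
- The arm moves only by the tool apply_moves, never from a script. Its argument "moves" is a list of rows, each a list of 2 entries, a list of its own where there are three numbers: the shift along the tool's x, y, z in m, then the turn about the tool's z in degrees. A call has 1 to 5 rows; each row shifts and turns the commanded pose from where the row before left it, along the tool's axes as they then stand; what a row does not reach is not made up. A row lasts 1/12 s, in which the tool goes at most 41.7 mm and 7.16 degrees, less where a joint would pass 70% of its speed; a pose out of reach is approached as far as the arm can. A call is refused whole if a number of a shift passes 0.0417 or a number of a turn 7.16, either way. A call with a gripper value outside its range is refused whole. "hand" is the finger opening in m, from 0 to 0.087, set as the call begins (left out, the last holds). The fingers move at their own pace and stop on an object; the grip force is fixed at half the most. Time passes only in rows, so rows that do not move let the fingers close. It gives the time, the measured TCP pose, the force, the opening and the grip force at its end, in the units of the state.
- r.sense(): the state, without advancing time (a new reading comes with each control period).
- imaging.capture(name): name is "scene" or "side" or "wrist"; returns a dict with "frame" (384x512x3 uint8, blue, green, red), "intrinsics" (3x3 intrinsics, pixels), "eye" and "orientation" of the camera in the world. Camera axes: x right, y down, z forward; pixel columns grow to the right and rows downward; lengths in m; the calibration is good to about 2 mm. The wrist camera is an equidistant fisheye: a pixel r from the principal point sees the ray r / f radians off the axis. A picture is of the moment at which its call begins. There is no depth.
- r.finish_job(): hands the job in; it is judged then, once.
Trained networks look in a picture, given as the dict that the camera call returned (one of the last four; its "shot" number tells which), for a name from the list of things; names that differ only in an ending like _2 or _b are one class to them, and where a whole thing is asked for, a point or a joint stands for the part that bears it (a point fixed in the world has none). Each returns a list of dicts, best first, with "confidence" (0 to 1); they miss things now and then, are a little off and sometimes report something else, mostly with a low value. They report only what shows in the picture. A call takes as long as a camera call.
- models.cut_out(picture, target): "region" (384x512 bool, what is visible of it) and "extent" ([left, top, width, height] as shares, 0 to 1, of the picture: columns of its width, rows of its height, round what is visible of it).
- models.place_of(picture, target): "at" ([column, row] as shares, 0 to 1, of the picture: columns of its width, rows of its height: a listed point, or the origin of a listed thing).
The state is a dict: "time_s": time; "joints": joint angles; "joint_velocities": joint speeds; "effort": joint torques, N m; "tcp_pos": TCP position; "ee_rot": TCP orientation; "wrist_force": force on the tool from outside, world axes, zero at the start; "moment": the same for the moment, N m; "gripper_width": opening from 0.0 (shut) to 1.0 (fully open); "gripper_force": force on a finger pad.
Only numpy, scipy, OpenCV 4.12 (cv2) and the standard library are available. Lean on these libraries where they do the work, as an engineer would, in place of code of your own. Each camera call takes 0.05 s, during which the arm holds its last target. There are 200 camera calls.

### The job

One of the two chip programmers has a fresh chip lying in its socket with the socket's lever still up. With the fingertips push that lever over, away from the chip, until it lies flat, then gently press the same programmer's green start key fully down, let it spring back and move clear. Only touch and push, lift nothing: do not disturb the chip, press the red keys or touch the other programmer, which is busy with its lever already down, and leave everything else on the bench where it is.

Things in the scene. Friction and masses are not known exactly. Their poses are not given: they have to be found in the camera images.
- prog_open: Chip programmer whose socket lever is up, left or right of its twin: fixed grey case 160 x 105 mm, flat top 38 mm high, green lamp lit. Origin: centre of its underside, on the worktop. x: from the key end (facing the robot) to the lever end, y left, z up. Green socket x -29 to +39, y -13.5 to +13.5 mm, 51 mm high; the long black chip in it tops out at 55 mm.
- lever_open (a joint): Socket lever of prog_open: hinge along the case's y axis at its x +30, y +18, z 46 mm; rad. 0 = upright (socket open), 1.5 = flat, pointing to the case's +x, away from the chip (chip clamped). Starts at 0 to 0.3, moves with about 1 N at its tip and stays where it is left; slightly springy end stop.
- lever_tip_open (a point): Tip of that lever, 34 mm from its hinge: the end of a black sleeve 8 mm thick, 15 mm long, on a thin steel rod. 80 mm above the worktop when upright; flat, 48 mm, and the sleeve then floats 4 mm above the case at its x +49 to +64 mm.
- start_top_open (a point): Centre of the top of prog_open's green start key: 14 x 14 mm, standing 6 mm above the case top (44 mm above the worktop) at x = -58, y = -22 mm of the case. Axes as the case's.
- start_open (a joint): Travel of that green key, m: 0 = out, 0.003 = fully down (about 3.5 N); springs back. The key counts as pressed from 0.002.
- cancel_open (a joint): Travel of prog_open's red cancel key, m, at x = -58, y = +22 mm of the case, same size as the green key. Must stay out.
- chip_open: The 40-pin black chip in prog_open's socket, 52 x 15 mm, loose until clamped; 12 g. Origin: centre of its body's underside, 51 mm above the worktop, at x = +5, y = 0 of the case; long along x.
- prog_busy: The other, identical programmer, at work on another chip: lever already flat, amber lamp lit. Same dimensions and axes as prog_open. Not to be touched.
- lever_busy (a joint): Socket lever of prog_busy, same meaning as lever_open; flat (about 1.45) from the start.
- start_busy (a joint): Travel of prog_busy's green key, m; must stay 0.
- cancel_busy (a joint): Travel of prog_busy's red key, m; must stay 0.
- chip_busy: The black chip clamped in prog_busy's socket, like chip_open.
- chip_box: Bystander: the grey-blue divided parts box (62 x 42 x 15 mm), loose on the worktop. Origin: centre of its underside.
- loupe: Bystander: the black eye loupe (37 mm across, 36 mm high), loose on the worktop. Origin: centre of its underside.
- driver: Bystander: the small blue-handled screwdriver (142 mm), loose on the worktop. Origin: centre of its underside.
- marker: Bystander: the white marker with a black cap (118 mm), loose on the worktop. Origin: centre of its underside.
- flux_tin: Bystander: the round blue flux tin (52 mm across, 25 mm high), loose on the worktop. Origin: centre of its underside.
- phone: Bystander: the smart phone lying flat (140 x 68 x 8 mm), loose on the worktop. Origin: centre of its underside.

How it is judged:
By the outcome, as a careful person would: the job done as asked, in the order asked, and still so for the second after the job is handed in, with the robot touching nothing.
It also fails if it takes over 38 s, if anything falls off the work surface, if the arm or the gripper's body presses on something with over 40 N, if the wrist force passes 120 N, or if a joint passes its speed limit or range.

## Working session

There is one attempt and no reset: what is moved stays moved. The work goes in short steps, Python scripts to look and compute and a tool call to move; the robot and the scene stay as the last step left them, time stands still between calls to the robot, and variables do not carry over. Pictures are saved under pics/ and viewed, at most 10 in all, crops included, and the job is handed in when it is done.

Besides the shell and the picture viewer there is one more tool, called after "Emit:" in YAML: its name, and indented under it one key for each argument. apply_moves: Moves the arm, as the interface text tells. Its arguments: {"type":"object","properties":{"moves":{"type":"array"},"hand":{"type":"number"}},"required":["moves"]}

```bash
mkdir -p pics; cat > h.py <<'E'
from station import r, imaging, models
import numpy as np, cv2
def ray(c,at):
    K=np.array(c["intrinsics"]);p=np.array(at)*[512,384]
    d=np.array([(p[0]-K[0,2])/K[0,0],(p[1]-K[1,2])/K[1,1],1.])
    return np.array(c["eye"]),np.array(c["orientation"])@d
def onz(c,at,z):
    e,d=ray(c,at);return e+d*(z-e[2])/d[2]
def proj(c,P):
    K=np.array(c["intrinsics"]);q=np.array(c["orientation"]).T@(np.array(P)-c["eye"])
    return (K@(q/q[2]))[:2]
E
python3 - <<'E'
from h import *
s=r.sense();print(s["time_s"],s["tcp_pos"],np.round(s["ee_rot"],3).tolist())
Z=dict(prog_open=0,lever_tip_open=.08,start_top_open=.044,chip_open=.051,prog_busy=0,chip_busy=.051)
ims=[]
for n in ["scene","side"]:
    c=imaging.capture(n);ims.append(c["frame"].copy());print(n,np.round(c["eye"],3))
    for k,z in Z.items():
        for q in models.place_of(c,k)[:2]: print(k,np.round(q["confidence"],2),np.round(np.array(q["at"])*[512,384]),np.round(onz(c,q["at"],z),4))
cv2.imwrite("pics/a.png",ims[0]);cv2.imwrite("pics/b.png",ims[1])
E
```

```text
0.0 [6.24383547e-01 2.80951028e-05 2.21451042e-01] [[-0.0, -1.0, -0.002], [-1.0, 0.0, -0.0], [0.0, 0.002, -1.0]]
scene [0.078 0.8   0.587]
prog_open 0.78 [191. 223.] [0.6032 0.124  0.    ]
lever_tip_open 0.37 [175. 205.] [0.6192 0.1642 0.08  ]
start_top_open 0.53 [193. 224.] [0.5579 0.1736 0.044 ]
chip_open 0.47 [193. 210.] [0.5896 0.1293 0.051 ]
chip_open 0.18 [274. 272.] [0.2924 0.2495 0.051 ]
prog_busy 0.91 [259. 187.] [ 0.5286 -0.1631  0.    ]
chip_busy 0.63 [258. 185.] [ 0.4958 -0.089   0.051 ]
chip_busy 0.57 [260. 172.] [ 0.5301 -0.1736  0.051 ]
side [ 0.414 -0.975  0.922]
prog_open 0.64 [294. 173.] [0.5975 0.1228 0.    ]
lever_tip_open 0.63 [293. 159.] [0.5884 0.0884 0.08  ]
chip_open 0.59 [293. 159.] [0.5948 0.1274 0.051 ]
prog_busy 0.85 [287. 244.] [ 0.5374 -0.1658 -0.    ]
chip_busy 0.58 [288. 234.] [ 0.5379 -0.1778  0.051 ]
```

View pics/a.png

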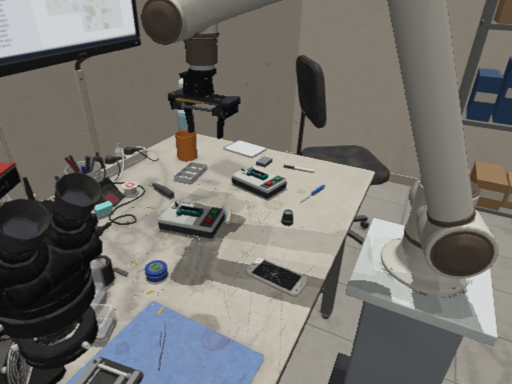

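View pics/b.png

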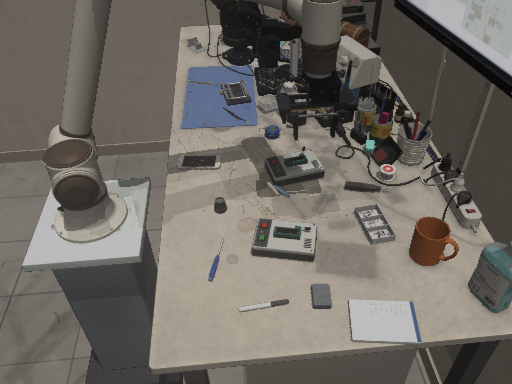

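The scene view shows the open programmer at about (190,220) with its lever up, and the busy one at (259,182). In the side view they are at (293,165) and (285,238). So prog_open is the left one, near (0.60, 0.124). I'll move over it and use the wrist camera.

Emit:
apply_moves:
  moves:
    - [[-0.04,0.01,0],0]
    - [[-0.04,0.01,0],0]
    - [[-0.03,0.01,0],0]
    - [[0,0,0],0]
  hand: 0

```text
time_s: 1.03
tcp_pos: [0.5938, 0.1144, 0.2227]
ee_rot: [[0.005, -1.0, 0.0], [-1.0, -0.005, 0.001], [-0.001, -0.0, -1.0]]
wrist_force: [-0.2, 0.2, 0.0]
gripper_width: 0.782
gripper_force: 0.0
```

```bash
cat >> h.py <<'E'
def wray(c,px):
    K=np.array(c["intrinsics"]);u=(np.array(px)-K[:2,2])/[K[0,0],K[1,1]];t=np.linalg.norm(u)
    d=np.r_[u/t*np.sin(t),np.cos(t)];return np.array(c["eye"]),np.array(c["orientation"])@d
def wonz(c,px,z):
    e,d=wray(c,px);return e+d*(z-e[2])/d[2]
def wproj(c,P):
    K=np.array(c["intrinsics"]);q=np.array(c["orientation"]).T@(np.array(P)-c["eye"])
    t=np.arctan2(np.hypot(q[0],q[1]),q[2]);return K[:2,2]+np.array([K[0,0],K[1,1]])*q[:2]/np.hypot(q[0],q[1])*t
E
python3 - <<'E'
from h import *
s=r.sense();print(s["time_s"],s["tcp_pos"])
Z=dict(prog_open=0,lever_tip_open=.08,start_top_open=.044,chip_open=.051,prog_busy=0)
c=imaging.capture("wrist");f=c["frame"].copy();print(c["eye"],c["intrinsics"])
for k,z in Z.items():
    for q in models.place_of(c,k)[:2]:
        p=np.array(q["at"])*[512,384];print(k,np.round(q["confidence"],2),np.round(p),np.round(wonz(c,p,z),4))
cv2.imwrite("pics/c.png",cv2.resize(f,(800,600),interpolation=cv2.INTER_CUBIC))
E
```

```text
1.0333 [0.59378628 0.1144063  0.2227196 ]
[0.59445818 0.03675221 0.38523545] [[297.31863964   0.         255.38219977]
 [  0.         297.31863964 191.04129099]
 [  0.           0.           1.        ]]
prog_open 0.59 [253. 173.] [0.5967 0.1246 0.    ]
lever_tip_open 0.56 [226. 209.] [0.6262 0.1471 0.08  ]
lever_tip_open 0.36 [249. 188.] [0.6005 0.1232 0.08  ]
start_top_open 0.67 [299. 156.] [0.5434 0.0945 0.044 ]
chip_open 0.63 [434. 227.] [0.344  0.1864 0.051 ]
chip_open 0.6 [249. 187.] [0.6018 0.1302 0.051 ]
```

View pics/c.png

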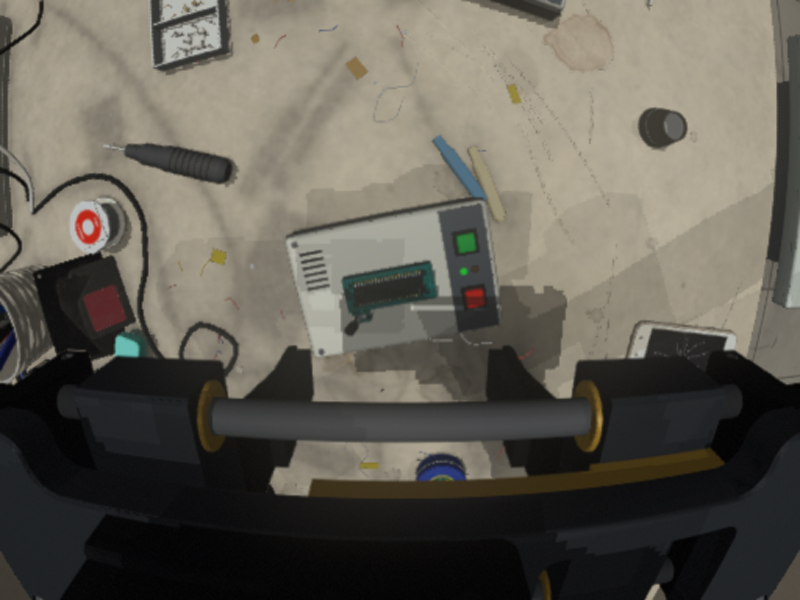

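The wrist view (800 px scale) shows prog_open with case corners near (290,237), (485,200), (497,323) and (305,355). The green key is at (467,243), the red key at (475,298) and the lever sleeve at (351,326). Next I'll fit the case pose to these points.

```bash
python3 - <<'E'
from h import *
from scipy.optimize import least_squares
c=imaging.capture("wrist")
f=c["frame"];hsv=cv2.cvtColor(f,cv2.COLOR_BGR2HSV)
def cen(m,lo,hi):
    w=np.zeros(m.shape,bool);w[lo[1]:hi[1],lo[0]:hi[0]]=1;ys,xs=np.where(m&w);return np.array([xs.mean(),ys.mean()]),len(xs)
H,S,V=[hsv[...,i].astype(int) for i in range(3)]
g=cen((H>50)&(H<75)&(S>150)&(V>70),(285,143),(312,168))
rd=cen(((H<8)|(H>172))&(S>150)&(V>90),(290,178),(318,205))
print(g,rd)
G=wonz(c,g[0],.043);R=wonz(c,rd[0],.043)
v=R-G;yaw=np.arctan2(-v[0],v[1]);print("G,R",G,R,np.hypot(*v[:2]),np.degrees(yaw))
# case outline
q=models.cut_out(c,"prog_open")[0];m=(q["region"]*255).astype(np.uint8)
print(q["confidence"],q["extent"],m.sum()/255)
px=np.array([(290,237),(485,200),(497,323),(305,355)])/1.5625
loc=np.array([(80,-52.5),(-80,-52.5),(-80,52.5),(80,52.5)])/1e3
P=[(l,.038,p) for l,p in zip(loc,px)]+[(np.array([-.058,-.022]),.043,g[0]),(np.array([-.058,.022]),.043,rd[0])]*2
def W(x,l,z): 
    a=x[2];return [x[0]+np.cos(a)*l[0]-np.sin(a)*l[1],x[1]+np.sin(a)*l[0]+np.cos(a)*l[1],z]
fun=lambda x:np.concatenate([wproj(c,W(x,l,z))-p for l,z,p in P])
s=least_squares(fun,[.6,.12,.17],loss="soft_l1",x_scale=[.01,.01,.01]);x=s.x
print(x,np.degrees(x[2]),np.round(s.fun.reshape(-1,2) if 0 else fun(x).reshape(-1,2),1).tolist())
for a in (0,.15,.3): 
    t=W(x,np.array([.03+.034*np.sin(a),.018]),.046+.034*np.cos(a));print(a,np.round(t,4),wproj(c,t)*1.5625)
print("key",W(x,[-.058,-.022],.044),"hinge",W(x,[.03,.018],.046))
print("chip",models.place_of(c,"chip_open")[:2])
im=cv2.resize(f[110:250,160:340],(720,560),interpolation=cv2.INTER_CUBIC)
def d(l,z,col):
    p=(wproj(c,W(x,l,z))-[160,110])*4+1.5;cv2.circle(im,tuple(int(v) for v in p),3,col,-1)
for l in loc:d(l,.038,(255,0,255))
d([-.058,-.022],.044,(255,255,255));d([-.058,.022],.044,(255,255,255))
for a,b in((-.029,-.0135),(.039,-.0135),(.039,.0135),(-.029,.0135)):d([a,b],.051,(0,255,255))
for a in(0,.3):d([.03+.034*np.sin(a),.018],.046+.034*np.cos(a),(0,128,255))
cv2.imwrite("pics/d.png",im);np.save("pose.npy",x)
E
```

```text
(array([298.99065421, 159.55140187]), 107) (array([305.01190476, 194.63095238]), 84)
G,R [0.54394975 0.09336063 0.043     ] [0.53499086 0.13649653 0.043     ] 0.04405642092636403 11.732959309171186
0.94 [0.3598, 0.3383, 0.2725, 0.2602] 9801.0
[0.59817329 0.12266572 0.14577608] 8.352354057954178 [[-4.9, -1.2], [3.1, 2.5], [3.5, 6.7], [2.6, 3.3], [-0.0, -0.7], [-2.1, -0.4], [-0.0, -0.7], [-2.1, -0.4]]
0 [0.6252 0.1448 0.08  ] [356.42881764 331.16273274]
0.15 [0.6303 0.1456 0.0796] [349.40959787 331.9367582 ]
0.3 [0.6352 0.1463 0.0785] [342.71698447 332.30617768]
key [np.float64(0.5439841979386041), np.float64(0.09247396968323052), 0.044] hinge [np.float64(0.6252404105155934), np.float64(0.14483261670206707), 0.046]
chip [{'at': [0.4857, 0.4911], 'confidence': 0.97}]
```

View pics/d.png

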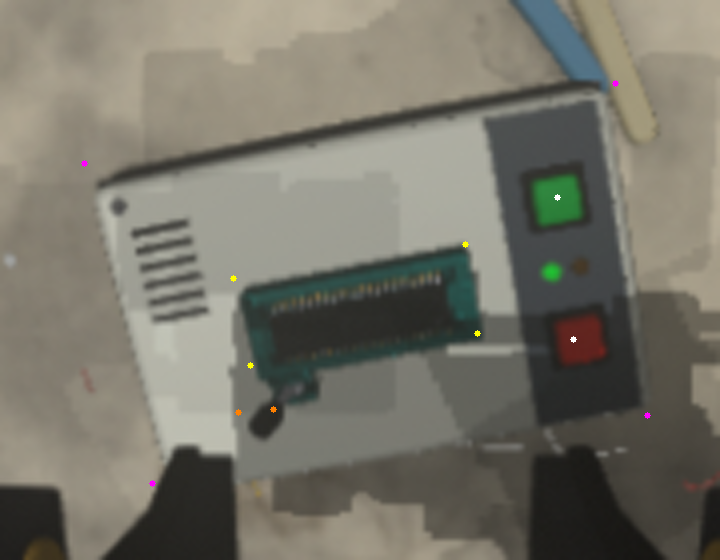

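The crop shows my hand-read corners were off: the true top corners are near (100,186), (602,97) and (643,403), and the socket corners near (243,292), (470,250), (480,338) and (262,380). The sleeve end is at about (263,430). I'll refit with these.

```bash
python3 - <<'E'
from h import *
from scipy.optimize import least_squares
c=imaging.capture("wrist");f=c["frame"]
D=[((80,-52.5),38,(100,186)),((-80,-52.5),38,(602,97)),((-80,52.5),38,(643,403)),
((39,-13.5),51,(243,292)),((-29,-13.5),51,(470,250)),((-29,13.5),51,(480,338)),((39,13.5),51,(262,380)),
((-58,-22),44,(557,200)),((-58,22),44,(580,338)),((-58,-22),44,(557,200)),((-58,22),44,(580,338))]
P=[(np.array(l)/1e3,z/1e3,(np.array(p)-1.5)/4+[160,110]) for l,z,p in D]
def W(x,l,z): 
    a=x[2];return [x[0]+np.cos(a)*l[0]-np.sin(a)*l[1],x[1]+np.sin(a)*l[0]+np.cos(a)*l[1],z]
fun=lambda x:np.concatenate([wproj(c,W(x,l,z))-p for l,z,p in P])
x=least_squares(fun,[.6,.12,.17],loss="soft_l1",x_scale=[.01,.01,.01]).x
print(x,np.degrees(x[2]),np.round(fun(x).reshape(-1,2),1).tolist())
for a in (-.1,0,.1,.2,.3): 
    t=W(x,np.array([.03+.034*np.sin(a),.018]),.046+.034*np.cos(a));print(a,np.round(t,4),(wproj(c,t)-[160,110])*4+1.5)
for n,l,z in(("key",(-.058,-.022),.044),("hinge",(.03,.018),.046),("flat tip",(.064,.018),.048)):print(n,np.round(W(x,l,z),4))
np.save("pose.npy",x)
c=imaging.capture("scene")
for a in (0,.3):
    t=W(x,np.array([.03+.034*np.sin(a),.018]),.046+.034*np.cos(a));print(proj(c,t)*4)
f=c["frame"]; im=cv2.resize(f[190:250,145:235],(720,480),interpolation=cv2.INTER_CUBIC)
for l,z in(((-.058,-.022),.044),((-.058,.022),.044),((.03,.018),.08),((.04,.018),.0785),((.08,.0525),.038),((-.08,.0525),.038),((-.08,-.0525),.038)):
    p=(proj(c,W(x,l,z))-[145,190])*8+3.5;cv2.circle(im,tuple(int(v) for v in p),3,(255,0,255),-1)
cv2.imwrite("pics/e.png",im)
E
```

```text
[0.59671793 0.12556323 0.1915933 ] 10.977487387308823 [[-3.9, -0.0], [2.1, -3.7], [3.7, 2.1], [-1.2, 0.4], [-0.6, -0.0], [0.9, -0.1], [-0.9, -0.1], [0.2, -0.3], [0.0, 0.4], [0.2, -0.3], [0.0, 0.4]]
-0.1 [0.6194 0.1483 0.0798] [295.42892214 420.8664667 ]
0 [0.6227 0.1489 0.08  ] [283.38456649 423.25140801]
0.1 [0.6261 0.1496 0.0798] [271.47231959 425.18223455]
0.2 [0.6294 0.1502 0.0793] [259.84644304 426.63653952]
0.3 [0.6326 0.1509 0.0785] [248.65425296 427.6000447 ]
key [0.544  0.0929 0.044 ]
hinge [0.6227 0.1489 0.046 ]
flat tip [0.6561 0.1554 0.048 ]
[711.41445    806.28586845]
[698.05329526 805.85891389]
```

View pics/e.png

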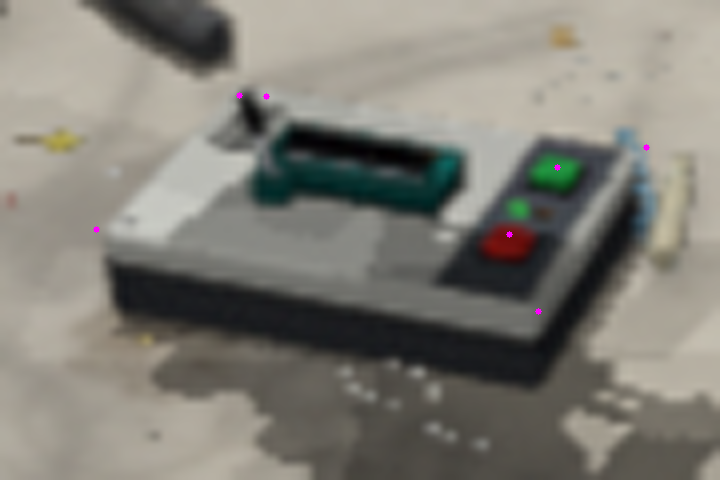

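The refit pose agrees with both views: programmer at (0.597, 0.1256), yaw 11°, lever at about 0.2 rad. Next I align the tool with the case and come down beside the lever on its chip side.

Emit:
apply_moves:
  moves:
    - [[0,0,0.03],-5.5]
    - [[0,0,0.03],-5.5]
    - [[-0.034,0,0],0]
    - [[0,0,0.03],0]
    - [[0,0,0.02],0]

```text
time_s: 2.0
tcp_pos: [0.5883, 0.1444, 0.1114]
ee_rot: [[0.192, -0.981, 0.0], [-0.981, -0.192, 0.001], [-0.0, -0.0, -1.0]]
wrist_force: [-0.6, -0.3, -0.2]
gripper_width: 0.008
gripper_force: 0.0
```

Emit:
apply_moves:
  moves:
    - [[0,0,0],0]
    - [[0,0,0],0]

```text
time_s: 2.17
tcp_pos: [0.5882, 0.1429, 0.1118]
ee_rot: [[0.191, -0.982, -0.002], [-0.982, -0.191, -0.002], [0.001, 0.002, -1.0]]
wrist_force: [-0.2, 0.7, 0.2]
gripper_width: 0.003
gripper_force: 0.0
```

```bash
cat >> h.py <<'E'
def loc():
    x=np.load("pose.npy");s=r.sense();d=np.array(s["tcp_pos"])-[x[0],x[1],0];a=x[2]
    R=np.array([[np.cos(a),np.sin(a),0],[-np.sin(a),np.cos(a),0],[0,0,1]])
    print("t",s["time_s"],"local mm",np.round(R@d*1e3,1),"F",np.round(R@s["wrist_force"],2));print(np.round(R@np.array(s["ee_rot"]),3).tolist())
E
python3 - <<'E'
from h import *
loc()
c=imaging.capture("wrist");cv2.imwrite("pics/f.png",cv2.resize(c["frame"][120:300,130:370],(800,600),interpolation=cv2.INTER_CUBIC))
E
```

```text
t 2.1667 local mm [ -5.   18.6 111.8] F [-0.04  0.74  0.23]
[[0.001, -1.0, -0.002], [-1.0, -0.001, -0.001], [0.001, 0.002, -1.0]]
```

View pics/f.png

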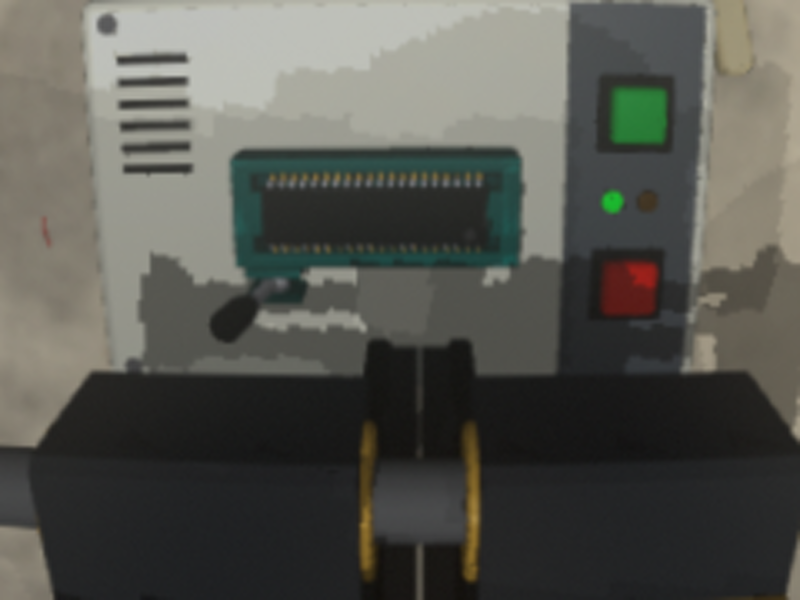

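The wrist view shows the shut fingers (about 22 mm thick) at (420,345), clear of the chip, with the lever sleeve ahead at (230,318). Now I lower and then push along the case's +x.

Emit:
apply_moves:
  moves:
    - [[-0.004,0,0.015],0]
    - [[0,0,0.018],0]
    - [[0,0,0.012],0]
    - [[0,0,0],0]
    - [[0,0,0],0]

```text
time_s: 2.63
tcp_pos: [0.5887, 0.1473, 0.0689]
ee_rot: [[0.191, -0.982, 0.002], [-0.982, -0.191, 0.0], [-0.0, -0.002, -1.0]]
wrist_force: [0.7, 0.5, -0.0]
gripper_width: 0.004
gripper_force: 0.0
```

Emit:
apply_moves:
  moves:
    - [[0,-0.008,0],0]
    - [[0,-0.008,0],0]
    - [[0,-0.006,0],0]
    - [[0,-0.006,0],0]
    - [[0,0,0],0]

```text
time_s: 3.05
tcp_pos: [0.6169, 0.153, 0.0679]
ee_rot: [[0.191, -0.982, 0.001], [-0.982, -0.191, 0.0], [-0.0, -0.002, -1.0]]
wrist_force: [0.6, -0.1, -0.6]
gripper_width: 0.003
gripper_force: 0.0
```

```bash
python3 -c "
from h import *
loc()"
```

```text
t 3.05 local mm [25.  23.1 67.9] F [ 0.53 -0.2  -0.59]
[[0.0, -1.0, 0.002], [-1.0, -0.0, 0.0], [-0.0, -0.002, -1.0]]
```

Emit:
apply_moves:
  moves:
    - [[0,-0.006,0],0]
    - [[0,-0.006,0],0]
    - [[0,-0.005,0],0]
    - [[0,-0.005,0.002],0]
    - [[0,-0.004,0.002],0]

```text
time_s: 3.47
tcp_pos: [0.6416, 0.1578, 0.0635]
ee_rot: [[0.191, -0.982, 0.001], [-0.982, -0.191, 0.0], [-0.0, -0.001, -1.0]]
wrist_force: [-0.5, 0.3, 1.3]
gripper_width: 0.005
gripper_force: 0.3
```

Emit:
apply_moves:
  moves:
    - [[0,-0.004,0.002],0]
    - [[0,-0.002,0.002],0]
    - [[0,0,0.002],0]
    - [[0,0,0.001],0]
    - [[0,0,0],0]

```text
time_s: 3.88
tcp_pos: [0.6466, 0.1588, 0.0563]
ee_rot: [[0.191, -0.982, -0.0], [-0.982, -0.191, -0.0], [-0.0, 0.0, -1.0]]
wrist_force: [0.0, 0.7, 0.3]
gripper_width: 0.007
gripper_force: 0.1
```

```bash
python3 -c "
from h import *
loc()
c=imaging.capture('wrist');cv2.imwrite('pics/g.png',cv2.resize(c['frame'][120:300,130:370],(800,600),interpolation=cv2.INTER_CUBIC))
"
```

```text
t 3.8833 local mm [55.3 23.1 56.3] F [0.17 0.71 0.32]
[[0.0, -1.0, -0.0], [-1.0, -0.0, 0.0], [-0.0, 0.0, -1.0]]
```

View pics/g.png

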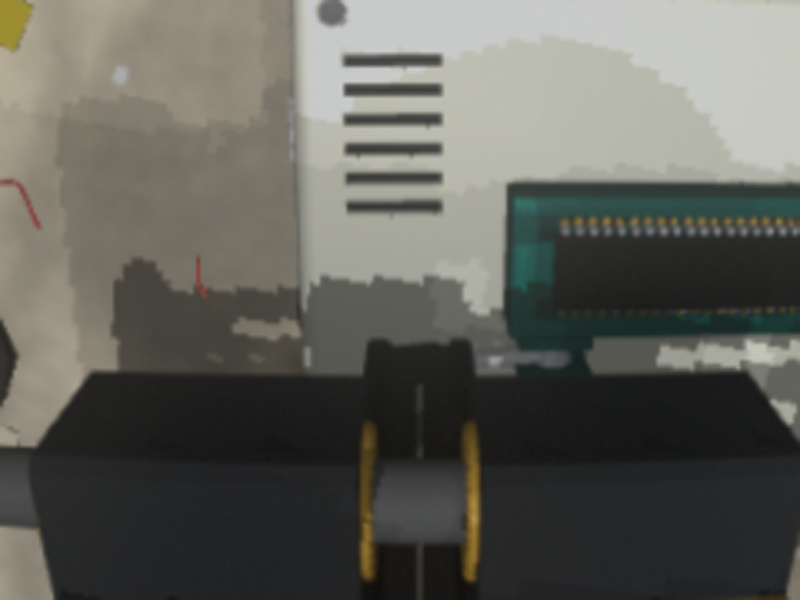

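The view shows the lever rod at (520,357), nearly flat and running under the fingers, with the chip undisturbed. I keep pressing down in small steps.

Emit:
apply_moves:
  moves:
    - [[0,0,0.002],0]
    - [[0,0,0.001],0]
    - [[0,0,0.001],0]
    - [[0,0,0],0]
    - [[0,0,0],0]

```text
time_s: 4.35
tcp_pos: [0.6466, 0.1588, 0.0525]
ee_rot: [[0.191, -0.982, -0.0], [-0.982, -0.191, -0.0], [-0.0, 0.0, -1.0]]
wrist_force: [0.3, 0.1, -0.2]
gripper_width: 0.002
gripper_force: 0.1
```

Emit:
apply_moves:
  moves:
    - [[0,0,0.001],0]
    - [[0,0,0],0]
    - [[0,0,0],0]

```text
time_s: 4.6
tcp_pos: [0.6467, 0.1588, 0.0518]
ee_rot: [[0.191, -0.982, 0.0], [-0.982, -0.191, 0.0], [0.0, -0.0, -1.0]]
wrist_force: [1.2, -0.7, 1.2]
gripper_width: 0.007
gripper_force: 1.0
```

Emit:
apply_moves:
  moves:
    - [[0,0,0.001],0]
    - [[0,0,0],0]
    - [[0,0,0],0]

```text
time_s: 4.85
tcp_pos: [0.6468, 0.1588, 0.0516]
ee_rot: [[0.191, -0.982, 0.001], [-0.982, -0.191, -0.0], [0.0, -0.001, -1.0]]
wrist_force: [-1.2, 0.0, 6.0]
gripper_width: 0.006
gripper_force: 2.6
```

Emit:
apply_moves:
  moves:
    - [[0,0,0.001],0]
    - [[0,0,0],0]
    - [[0,0,0],0]

```text
time_s: 5.1
tcp_pos: [0.6469, 0.1588, 0.0514]
ee_rot: [[0.191, -0.982, 0.001], [-0.982, -0.191, -0.0], [0.0, -0.001, -1.0]]
wrist_force: [-2.5, 0.0, 7.7]
gripper_width: 0.005
gripper_force: 4.1
```

The end stop has been reached at 7.7 N. Now I lift and go over the green key.

Emit:
apply_moves:
  moves:
    - [[0,0,-0.02],0]
    - [[0,0,-0.035],0]
    - [[0.01,0.03,0],0]
    - [[0.01,0.035,0],0]
    - [[0.01,0.035,0],0]

```text
time_s: 5.52
tcp_pos: [0.553, 0.1098, 0.1043]
ee_rot: [[0.19, -0.982, 0.0], [-0.982, -0.19, 0.001], [-0.001, -0.0, -1.0]]
wrist_force: [0.8, 1.1, -0.8]
gripper_width: -0.001
gripper_force: 0.0
```

Emit:
apply_moves:
  moves:
    - [[0.015,0.0135,0],0]
    - [[0,0,0.02],0]
    - [[0,0,0.015],0]
    - [[0,0,0],0]
    - [[0,0,0],0]

```text
time_s: 5.93
tcp_pos: [0.5433, 0.0926, 0.0689]
ee_rot: [[0.191, -0.982, -0.002], [-0.982, -0.191, -0.001], [0.001, 0.002, -1.0]]
wrist_force: [0.4, 1.1, 0.2]
gripper_width: 0.003
gripper_force: 0.0
```

```bash
python3 -c "
from h import *
loc()
c=imaging.capture('wrist');cv2.imwrite('pics/h.png',cv2.resize(c['frame'][90:300,90:370],(800,600),interpolation=cv2.INTER_CUBIC))
"
```

```text
t 5.9333 local mm [-58.7 -22.2  68.9] F [0.63 1.03 0.23]
[[0.0, -1.0, -0.002], [-1.0, -0.0, -0.001], [0.001, 0.002, -1.0]]
```

View pics/h.png

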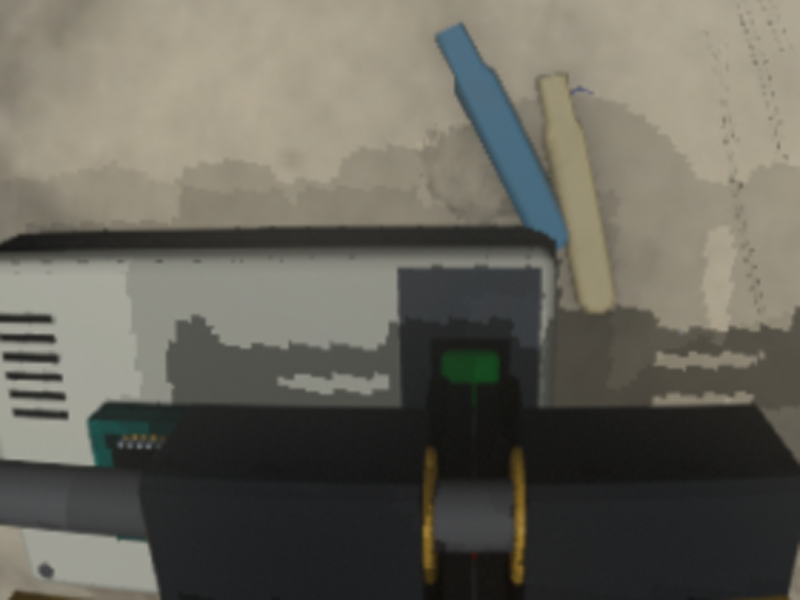

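The fingers sit centred on the green key (key at (470,365), fingers at (473,380)). I now descend and press it in steps.

Emit:
apply_moves:
  moves:
    - [[0,0,0.01],0]
    - [[0,0,0.008],0]
    - [[0,0,0.004],0]
    - [[0,0,0.001],0]
    - [[0,0,0],0]

```text
time_s: 6.4
tcp_pos: [0.5435, 0.0928, 0.0459]
ee_rot: [[0.191, -0.982, -0.001], [-0.982, -0.191, -0.001], [0.0, 0.001, -1.0]]
wrist_force: [-0.3, 0.1, -0.1]
gripper_width: 0.002
gripper_force: 0.0
```

Emit:
apply_moves:
  moves:
    - [[0,0,0.001],0]
    - [[0,0,0.001],0]
    - [[0,0,0.001],0]
    - [[0,0,0],0]
    - [[0,0,0],0]

```text
time_s: 6.82
tcp_pos: [0.5441, 0.0931, 0.0439]
ee_rot: [[0.191, -0.982, 0.001], [-0.982, -0.191, 0.0], [-0.0, -0.001, -1.0]]
wrist_force: [-0.0, 0.7, 1.3]
gripper_width: 0.002
gripper_force: 0.8
```

Emit:
apply_moves:
  moves:
    - [[0,0,0.001],0]
    - [[0,0,0.001],0]
    - [[0,0,0],0]
    - [[0,0,0],0]

```text
time_s: 7.15
tcp_pos: [0.5441, 0.0931, 0.0418]
ee_rot: [[0.191, -0.982, 0.001], [-0.982, -0.191, 0.0], [-0.0, -0.001, -1.0]]
wrist_force: [0.0, -0.2, 3.3]
gripper_width: 0.006
gripper_force: 1.6
```

Emit:
apply_moves:
  moves:
    - [[0,0,0.001],0]
    - [[0,0,0],0]
    - [[0,0,0],0]

```text
time_s: 7.4
tcp_pos: [0.5441, 0.0931, 0.0414]
ee_rot: [[0.191, -0.982, 0.001], [-0.982, -0.191, 0.0], [0.0, -0.001, -1.0]]
wrist_force: [-2.0, 0.3, 7.0]
gripper_width: 0.007
gripper_force: 3.6
```

The key has bottomed out: 7 N, well above the 3.5 N it needs, with the stiffness rising. I release it, move clear and check.

Emit:
apply_moves:
  moves:
    - [[0,0,-0.005],0]
    - [[0,0,-0.02],0]
    - [[0,0,-0.04],0]
    - [[0,0,-0.04],0]
    - [[0,0,-0.04],0]

```text
time_s: 7.82
tcp_pos: [0.5428, 0.0925, 0.1865]
ee_rot: [[0.191, -0.982, -0.002], [-0.982, -0.191, -0.001], [0.0, 0.003, -1.0]]
wrist_force: [0.8, 1.7, -0.9]
gripper_width: 0.005
gripper_force: 0.0
```

Emit:
apply_moves:
  moves:
    - [[0,-0.03,-0.01],0]
    - [[0,-0.02,0],0]
    - [[0,0,0],0]
    - [[0,0,0],0]

```text
time_s: 8.15
tcp_pos: [0.5925, 0.1024, 0.1944]
ee_rot: [[0.19, -0.982, -0.002], [-0.982, -0.19, -0.0], [-0.0, 0.002, -1.0]]
wrist_force: [-0.1, 0.7, 0.5]
gripper_width: 0.01
gripper_force: 0.0
```

```bash
python3 -c "
from h import *
loc()
c=imaging.capture('wrist');cv2.imwrite('pics/i.png',cv2.resize(c['frame'][100:280,130:370],(800,600),interpolation=cv2.INTER_CUBIC))
c=imaging.capture('scene');cv2.imwrite('pics/j.png',cv2.resize(c['frame'][180:260,135:255],(720,480),interpolation=cv2.INTER_CUBIC))
"
```

```text
t 8.15 local mm [ -8.5 -22.  194.4] F [0.01 0.74 0.53]
[[-0.0, -1.0, -0.002], [-1.0, 0.0, 0.0], [-0.0, 0.002, -1.0]]
```

View pics/i.png

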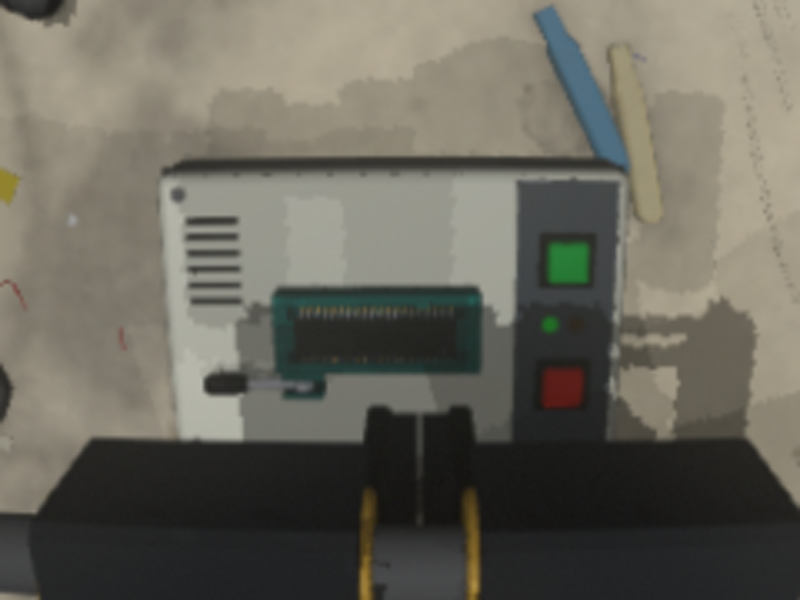

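View pics/j.png

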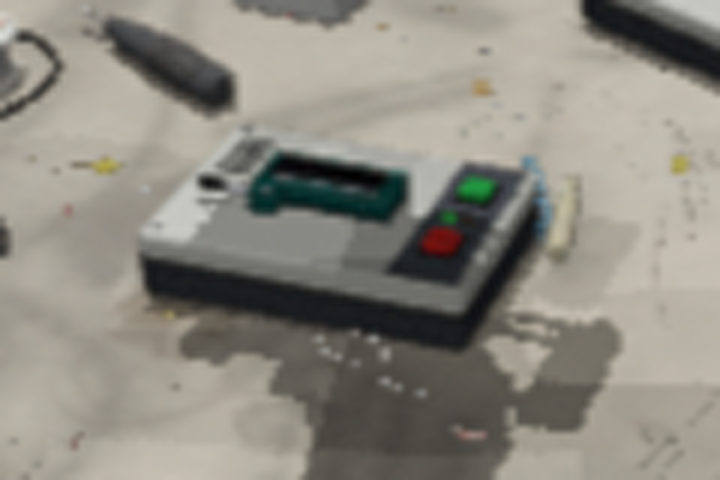

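The lever lies flat, with its sleeve at (225,383) in the wrist view and (212,183) in the scene crop. The green key is back out, the chip is in place and the arm is clear, so I hand the job in.

```bash
python3 -c "
from h import *
print(r.finish_job())"
```

```text
the job is handed in; nothing more can be done
None
```

I pushed prog_open's lever flat, pressed its green key fully down and let it spring back. I then moved the arm clear, with the chip undisturbed, and handed the job in at about 8 s; the hand-in call returned no verdict.

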